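Find the hidden rib behind a case cover and centre-punch over it

ROBOT

A 6-joint arm with a two-finger parallel gripper is mounted at the origin on a cart in front of the work surface, level with it; the furniture and walls round the work are solid. World frame = base frame: x ahead of the robot, y to its left, z up, the work surface at z = 0. Lengths are in mm, angles in rad, forces in N, time in s.
With the tool pointing down it reaches from about 350 to 775 mm from the base axis. Payload 7.3 kg.
Tool frame: the origin (TCP) lies at the very end of the fingers, on their centre line; the grasp point (between the pads) lies 19 mm behind it (bot.grip_point_offset is the distance from the TCP to the grasp point, in mm); z points along the fingers, y is the line along which they close (so a half turn about z gives the same grasp; the last joint's range is limited). The gripper opens to 92 mm and grips with 3 to 60 N. Pads are 19 mm wide; open, the fingers measure 130 mm over their backs; the gripper's body (75 mm by 190 mm) begins 47 mm behind the grasp point.
Start: joints at [1.045, 0.342, 1.524, -0, 1.275, -0.146], TCP at [194.623, 487.613, 226.741] pointing down, gripper open.
Joint ranges: [-2.53, 2.53], [-0.77, 2.02], [0.04, 2.7], [-1, 4.14], [0.28, 2.66], [-3.11, 3.11]. Speed limits (rad/s): [2.57, 2.57, 3.14, 3.14, 3.14, 3.14].

INTERFACE

Orientations are given as [roll, pitch, yaw] about the fixed x, y, z axes, in that order (R = Rz(yaw) Ry(pitch) Rx(roll)).
In Python, from plant import bot gives the robot as it stands. The module is installed in compiled form; this text tells all that it offers.
- The arm moves only by the shell command python3 -m jog 'ROWS' [OPENING]. ROWS is JSON, a list of rows, each a list of 6 numbers: the shift along the tool's x, y, z in mm, then the turn, a rotation vector about the tool's x, y, z in rad. In form: [[dx, dy, dz, rx, ry, rz], ...]. A call has 1 to 12 rows; each row shifts and turns the commanded pose from where the row before left it, along the tool's axes as they then stand; what a row does not reach is not made up. A row lasts 1/10 s, in which the tool goes at most 50 mm and 8.59 degrees, less where a joint would pass 70% of its speed; a pose out of reach is approached as far as the arm can. A call with a gripper value outside its range is refused whole. OPENING is the opening in per cent of the stroke, from 0 (shut) to 100 (fully open), set as the call begins (- or left out, the last holds). The fingers move at their own pace and stop on an object; the grip force is fixed at half the most. Time passes only in rows, so rows that do not move let the fingers close. It gives the time, the measured TCP pose, the force, the opening and the grip force at its end, in the units of the state.
- bot.get_obs(): the state, without advancing time (a new reading comes with each control period).
- bot.capture(name): name is "scene" or "side" or "wrist"; returns the picture (400x640x3 uint8, red, green, blue); there is no depth.
- bot.camera_model(name): a dict with "fx", "fy", "cx", "cy" (pixels), "dist_coeffs" ([k1, k2, p1, p2, k3] as OpenCV has them; the pictures are not rectified), "position" and "orientation" of the camera in the world; the wrist camera has in their place "T_tool_cam" (4x4, takes a point from camera to tool coordinates, whose origin is the TCP and whose axes are the flange's). Camera axes: x right, y down, z forward; pixel columns grow to the right and rows downward; lengths in mm; the calibration is good to about 2 mm. A picture is of the moment at which its call begins: read the wrist's pose just before it. camera_model takes no time and is no camera call.
- bot.close_job(): hands the job in; it is judged then, once.
Trained networks look in the newest picture that a camera, given by its name, has taken for a name from the list of things; names that differ only in an ending like _2 or _b are one class to them, and where a whole thing is asked for, a point or a joint stands for the part that bears it (a point fixed in the world has none). Each returns a list of dicts, best first, with "p" (0 to 1); they miss things now and then, are a little off and sometimes report something else, mostly with a low value. They report only what shows in the picture. A call takes as long as a camera call. They do not tell look-alikes from the thing itself.
- bot.outline_of(target, camera): "mask" (400x640 bool, what is visible of it) and "pixel" ([column, row] in pixels, amid what is visible of it).
The state is a dict: "time": time; "joint_positions": joint angles; "dq": joint speeds; "tau": joint torques, N m; "tool_pos": TCP position; "tcp_rot": TCP orientation; "contact_force": force on the tool from outside, world axes, zero at the start; "moment": the same for the moment, N m; "grip_width": finger opening in mm; "finger_force": force on a finger pad.
Only numpy, scipy, OpenCV 4.12 (cv2) and the standard library are available. Lean on these libraries where they do the work, as an engineer would, in place of code of your own. Each camera call takes 0.05 s, during which the arm holds its last target. There are 200 camera calls.

TASK

Mark a rivet hole over the rib hidden behind the blue cover of the case lid: take the brass centre punch from its wooden block, feel along the white line with light presses of its tip until you find where the springy cover no longer gives or rocks, and press the punch fully in there, on the line and above the middle of the rib. Never press it in where the cover still rocks, and do not bear down hard on the cover or bend it far. Then stand the punch upright in its hole in the block, fully down, and leave the other things where they are.

Things in the scene. Friction and masses are not known exactly. Their poses are not given: they have to be found in the camera images.
- case_lid: Aluminium case lid, 210 x 360 x 58 mm, fixed face up on the bench, with black corner caps; a blue sheet cover lies in its 150 x 300 mm window, 10 mm below the rim's top. Origin under its centre, on the bench; x across, y along its length, z up. One round rib, 14 mm wide, is hidden 0.3 mm below the cover: it runs along x, somewhere between y = -60 and +60 mm.
- cover_mid (a point): Middle of the blue cover's upper face, 48 mm above the bench, on the middle of the thin white line; axes as the lid's, moving with the cover. The line runs along y from -100 to +100 mm at x = 0, with a short tick at each end. The cover is level at rest.
- cover: The blue sheet cover itself, its origin at cover_mid. Bedded in soft rubber, it sinks and rocks about x over the rib when pressed. At distance d along y from the rib it gives about d*d/20 m per N, either side (4 N: 2 mm at 100 mm, 0.5 mm at 50 mm, next to nothing on the rib). For a good mark it stays level within 0.4 degrees: under 8 mm from the rib's middle. 3 degrees of tilt or 25 N bend it.
- punch_grip (a point): The place to grip the brass automatic centre punch (upright round tool 133 mm long, 17.6 mm in diameter over its ribbed body, 19.6 mm at its cap, 150 g): on its axis, 95 mm above the tip and 38 mm below the top of the cap. z points up along the punch, from tip to cap. It stands tip down in the wooden block.
- punch_tip (a point): The rounded point (2.5 mm radius) of the punch's steel stem, the lowest point of the tool, on its axis; 95 mm below punch_grip while the stem is out. Same axes as the punch.
- punch_stem (a joint): How far the punch's stem is pushed into its body, in m: 0 out (resting), 0.010 at its stop. Its spring yields from about 9 N on and adds 1 N per mm: a light press below 9 N leaves it out; the punch strikes its mark when pushed in 7 mm or more (about 16 N). It springs out again by itself.
- block_hole (a point): Centre of the bottom of the punch's hole in the wooden tool block (64 x 64 x 60 mm, fixed on the bench; six short drill bits stand round the hole up to 75 mm above the bench). The hole is upright, 21.5 mm wide with a 3 mm chamfer, 50 mm deep: its bottom is 10 mm and its mouth 60 mm above the bench. The punch's tip rests here. z up.
- scoop_tin: Bystander: tapered aluminium tumbler, 98 mm wide, 83 mm high; origin at the centre of its underside. The block and the tumbler stand on opposite sides of the lid, either way round.
- multimeter: Bystander: yellow multimeter lying face up, 148 x 72 x 46 mm; origin at the centre of its underside.
- tape_roll: Bystander: roll of black insulating tape lying flat, 55 mm wide, 19 mm high; origin at the centre of its underside.
- cdi_unit: Bystander: dark ignition unit with a tan plug, 50 x 95 x 35 mm; origin at the centre of its underside.
Mind the look-alikes: they are no part of the job. What is shaped like the part that bears block_hole but pink is not meant.

How it is judged:
By the outcome, as a careful person would: the job done as asked, in the order asked, and still so for the second after the job is handed in, with the robot touching nothing.
It also fails if it takes over 72 s, if anything falls off the work surface, if the arm or the gripper's body presses on something with over 40 N, if the wrist force passes 120 N, or if a joint passes its speed limit or range.

## Working session

There is one attempt and no reset: what is moved stays moved. The work goes in short steps, Python scripts to look and compute and a shell command to move; the robot and the scene stay as the last step left them, time stands still between calls to the robot, and variables do not carry over. Pictures are saved under pics/ and viewed, at most 10 in all, crops included, and the job is handed in when it is done.

```bash
mkdir -p pics; python3 - <<'E'
from plant import bot
import cv2,numpy as np
o=bot.get_obs();print(o)
ims=[bot.capture(n) for n in("scene","side")]
cv2.imwrite("pics/a.png",cv2.resize(np.vstack(ims)[:,:,::-1],(480,600)))
cv2.imwrite("pics/scene.png",ims[0][:,:,::-1]);cv2.imwrite("pics/side.png",ims[1][:,:,::-1])
for n in("scene","side"):
    print(bot.camera_model(n))
    for t in("case_lid","cover","punch_grip","block_hole"):
        for r in bot.outline_of(t,n)[:3]:
            m=r["mask"];ys,xs=np.where(m);print(n,t,round(r["p"],2),r["pixel"],m.sum(),xs.min(),xs.max(),ys.min(),ys.max())
print(bot.camera_model("wrist"))
E
```

```text
{'time': 0.0, 'joint_positions': array([ 1.04501259e+00,  3.42716083e-01,  1.52502273e+00, -2.69774056e-05,
        1.27540641e+00, -1.46030098e-01]), 'dq': array([-0.00052441, -0.00094135,  0.00042879, -0.0004793 , -0.00061807,
       -0.00095868]), 'tau': array([ 1.00502239e-03, -4.31234658e+01, -2.44226503e+01,  7.18686660e-02,
        5.58083807e-02, -1.23327836e-04]), 'tool_pos': array([194.40486963, 487.23436641, 226.04642351]), 'tcp_rot': array([-3.14005285e+00, -2.00394828e-04,  2.76184673e+00]), 'contact_force': array([-0.37921231,  1.02524407, -0.26206598]), 'moment': array([0.0406089 , 0.08467092, 0.04094761]), 'finger_force': 0.0, 'grip_width': 91.92246332699766}
{'fx': 415.00779173140893, 'fy': 415.00779173140893, 'cx': 315.52196471982546, 'cy': 206.40542746470211, 'dist_coeffs': array([-0.09990266,  0.        ,  0.        ,  0.        ,  0.        ]), 'position': array([-159.85473646, -694.82725381,  880.18143325]), 'orientation': array([-2.25970629,  0.01697472, -0.7372952 ])}
scene cover 0.72 [357.5, 208.1] 2831 314 401 178 241
scene punch_grip 0.67 [410.1, 275.6] 140
[... 641 characters left out ...]
ip 0.69 [372.9, 251.7] 202 369 377 238 270
side block_hole 0.98 [288.6, 251.4] 793 276 302 236 270
side block_hole 0.95 [369.8, 279.2] 975 355 389 259 296
{'fx': 340.6778529635981, 'fy': 340.6778529635981, 'cx': 322.669771736439, 'cy': 198.10486464723334, 'dist_coeffs': array([-0.07184206,  0.        ,  0.        ,  0.        ,  0.        ]), 'T_tool_cam': array([[-1.34258609e-04, -9.67007839e-01, -2.54746582e-01,
         6.81839738e+01],
       [ 9.99999987e-01, -1.52528957e-04,  5.19657219e-05,
         1.46747193e-01],
       [-8.91074909e-05, -2.54746572e-01,  9.67007847e-01,
        -1.58776808e+02],
       [ 0.00000000e+00,  0.00000000e+00,  0.00000000e+00,
         1.00000000e+00]])}
```

View pics/scene.png

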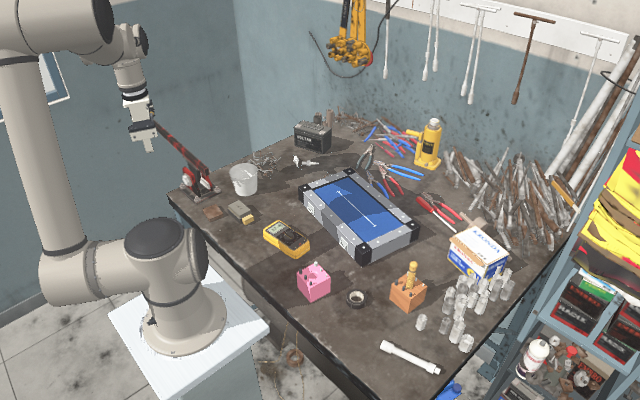

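View pics/side.png

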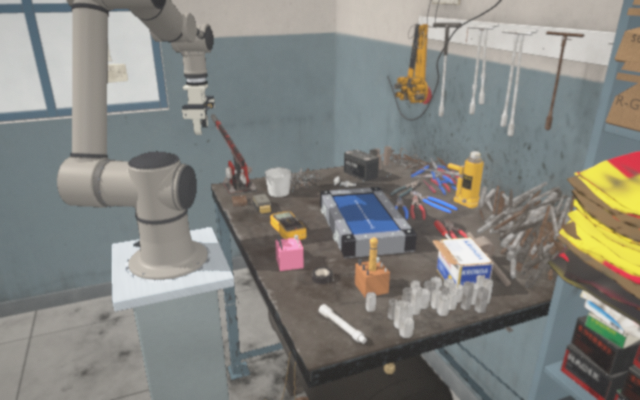

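The scene picture shows the wooden block at about (407,295) with the punch cap at (411,265), the pink decoy at (313,281), and the lid centred on (357,208) with the white line from about (337,189) to (375,226).

```bash
cat > h.py <<'E'
from plant import bot
import cv2,numpy as np
from scipy.spatial.transform import Rotation as R
def cam(n,obs=None):
    c=bot.camera_model(n);K=np.array([[c['fx'],0,c['cx']],[0,c['fy'],c['cy']],[0,0,1.]])
    if n=="wrist":
        T=c['T_tool_cam'];Rt=R.from_euler('xyz',obs['tcp_rot']).as_matrix()
        return K,c['dist_coeffs'],Rt@T[:3,:3],Rt@T[:3,3]+obs['tool_pos']
    return K,c['dist_coeffs'],R.from_euler('xyz',c['orientation']).as_matrix(),np.array(c['position'])
def ray(c,px):
    K,d,Rm,p=c
    u=cv2.undistortPoints(np.array([[px]],float),K,d)[0,0]
    return p,Rm@np.array([u[0],u[1],1])
def onz(c,px,z):
    p,v=ray(c,px);return p+v*(z-p[2])/v[2]
def proj(c,P):
    K,d,Rm,p=c
    q=(np.atleast_2d(P)-p)@Rm
    return cv2.projectPoints(q,np.zeros(3),np.zeros(3),K,d)[0][:,0]
E
python3 - <<'E'
from h import *
c=cam("scene");s=cam("side")
print("cap",onz(c,(411.5,264.5),141),onz(s,(373,239.5),141))
for p in((337,189),(375,226)):print("line",onz(c,p,48))
print("lid",onz(c,(357.5,208.1),48),onz(s,(364,216.5),48))
im=cv2.imread("pics/scene.png")
cv2.imwrite("pics/crop.png",cv2.resize(im[160:320,280:440],None,fx=3.7,fy=3.7,interpolation=cv2.INTER_CUBIC))
E
```

```text
cap [ 454.27467375 -342.25893164  141.        ] [ 461.75558442 -341.57266673  141.        ]
line [622.10367612  81.13172075  48.        ]
line [ 576.16429297 -126.97543302   48.        ]
lid [599.12292325 -33.78427956  48.        ] [591.14809804 -45.63164181  48.        ]
```

View pics/crop.png

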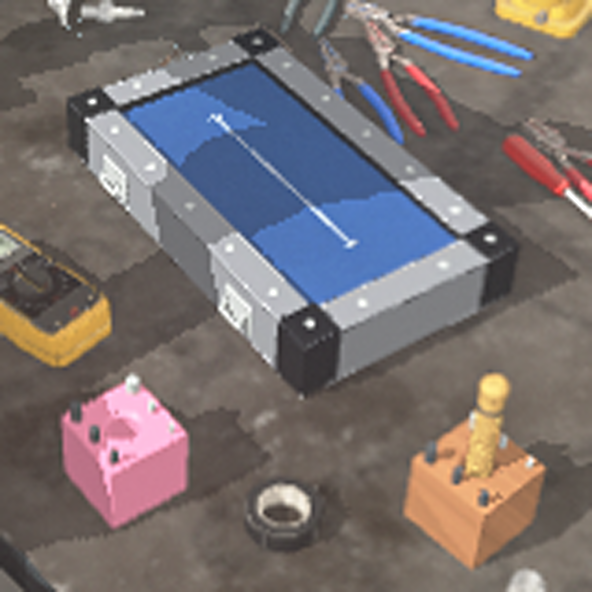

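```bash
python3 -m jog '[[0,0,-5,0,0,-0.079],[0,0,-5,0,0,-0.079],[-36,-30,-2,0,0,0],[-36,-30,-2,0,0,0],[-36,-30,-2,0,0,0],[-36,-30,-2,0,0,0],[-36,-30,-2,0,0,0],[-36,-30,-2,0,0,0],[-36,-30,-2,0,0,0],[-36,-30,0,0,0,0],[-36,-30,0,0,0,0],[-36,-30,0,0,0,0]]' && python3 -m jog '[[-36,-30,0,0,0,0],[-36,-30,0,0,0,0],[-36,-30,0,0,0,0],[-30,-20,0,0,0,0],[0,0,0,0,0,0],[0,0,0,0,0,0]]'
python3 - <<'E'
from h import *
o=bot.get_obs();print(o['tool_pos'],o['tcp_rot'],o['joint_positions'])
im=bot.capture("wrist");cv2.imwrite("pics/w1.png",im[:,:,::-1])
E
```

```text
time: 1.7
tool_pos: [480.8, 114.0, 251.0]
tcp_rot: [3.141, 0.001, 2.92]
contact_force: [0.9, -0.2, -0.1]
grip_width: 91.9
finger_force: 0.0
time: 2.3
tool_pos: [590.1, -22.3, 250.0]
tcp_rot: [3.141, -0.001, 2.918]
contact_force: [0.1, 0.5, 0.3]
grip_width: 92.1
finger_force: 0.0
[590.08726853 -22.30051644 250.03644177] [ 3.14124921e+00 -1.38603908e-03  2.91840585e+00] [-1.67745640e-01  4.49394206e-01  1.29323518e+00  4.25896780e-04
  1.40032816e+00 -1.51542747e+00]
```

View pics/w1.png

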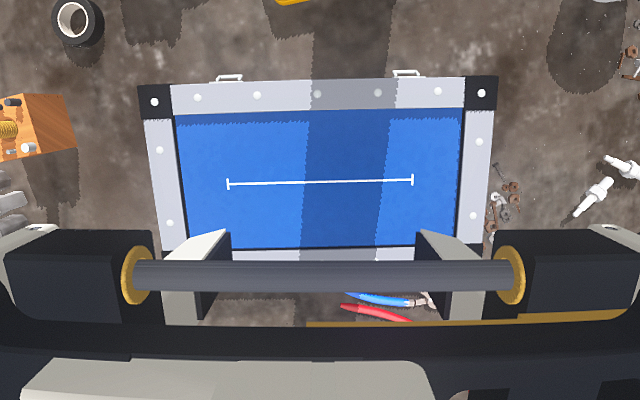

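The wrist picture shows the line from its tick at (228,184) to (412.5,180), and the block with the punch at the left edge, about (10,130).

```bash
python3 - <<'E'
from h import *
o=bot.get_obs();c=cam("wrist",o)
im=cv2.imread("pics/w1.png").astype(int)
m=((im.min(2)>150)).astype(np.uint8);m[:120]=0;m[230:]=0;m[:,:200]=0;m[:,440:]=0
ys,xs=np.where(m);print(xs.min(),xs.max())
a=np.array([xs.min()+1,ys[xs<=xs.min()+2].mean()]);b=np.array([xs.max()-1,ys[xs>=xs.max()-2].mean()])
A=onz(c,a,48);B=onz(c,b,48);d=B-A
print(a,b,A,B,np.linalg.norm(d),(A+B)/2,"yaw",np.arctan2(-d[0],d[1]))
# compare corners of scene
s=cam("scene");print(onz(s,(338.6,191.9),48),onz(s,(374.6,225.9),48))
E
```

```text
221 422
[222. 229.] [421. 229.] [ 626.00707279 -146.09622712   48.        ] [675.58414961  73.41152482  48.        ] 225.0367519087562 [650.7956112  -36.34235115  48.        ] yaw -0.22212875984959307
[614.82261599  66.23262819  48.        ] [ 575.63162295 -125.86034492   48.        ]
```

```bash
python3 - <<'E'
from h import *
o=bot.get_obs();c=cam("wrist",o)
im=cv2.imread("pics/w1.png").astype(int)
m=((im.min(2)>150)).astype(np.uint8);m[:140]=0;m[200:]=0;m[:,:200]=0;m[:,440:]=0
ys,xs=np.where(m);print(xs.min(),xs.max())
a=np.array([xs.min()+.5,ys[xs<=xs.min()+1].mean()]);b=np.array([xs.max()-.5,ys[xs>=xs.max()-1].mean()])
A=onz(c,a,48);B=onz(c,b,48);d=B-A
print(a,b,A,B,np.linalg.norm(d),(A+B)/2,"yaw",np.arctan2(-d[0],d[1]))
E
```

```text
226 413
[226.5  182.75] [412.5        179.04545455] [ 575.89391747 -125.50835521   48.        ] [616.47498945  72.78919956  48.        ] 202.40737049704617 [596.18445346 -26.35957783  48.        ] yaw -0.20186015980422647
```

```bash
python3 -m jog '[[8,-40,2,0,0,0],[9,-40,2,0,0,0],[9,-40,2,0,0,0],[9,-40,2,0,0,0],[9,-40,2,0,0,0],[9,-40,2,0,0,0],[9,-40,0,0,0,0],[8,-40,0,0,0,-0.022],[0,0,0,0,0,0],[0,0,0,0,0,0]]'
python3 - <<'E'
from h import *
o=bot.get_obs();print(o['tool_pos'],o['tcp_rot'],o['joint_positions'])
im=bot.capture("wrist");cv2.imwrite("pics/w2.png",im[:,:,::-1])
c=cam("wrist",o)
for t in("punch_grip","block_hole"):
    for r in bot.outline_of(t,"wrist")[:3]:
        m=r["mask"];ys,xs=np.where(m);print(t,round(r["p"],2),r["pixel"],m.sum(),xs.min(),xs.max(),ys.min(),ys.max())
print(proj(c,[[456,-342,143],[456,-342,60]]))
E
```

```text
time: 3.35
tool_pos: [451.3, -317.9, 239.0]
tcp_rot: [3.141, 0.0, 2.941]
contact_force: [-0.6, 0.4, -0.3]
grip_width: 92.0
finger_force: 0.0
[ 451.28880817 -317.8663484   238.99889258] [3.14103514e+00 2.38731127e-04 2.94108172e+00] [-7.52842409e-01  3.82684504e-01  1.42812674e+00  6.17556696e-04
  1.33087073e+00 -2.12327464e+00]
punch_grip 0.72 [297.7, 205.6] 882 283 309 183 228
block_hole 0.95 [459.6, 20.7] 3434 419 506 0 42
block_hole 0.74 [302.7, 181.6] 3404 265 335 152 226
[[293.36281076 211.02465634]
 [300.10370765 187.22608651]]
```

View pics/w2.png

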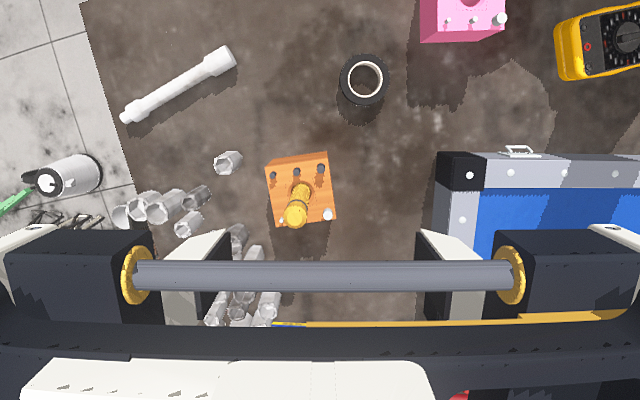

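The wrist picture shows the wooden block at about (300,188) and the punch's cap circle centred at about (295.5,215).

```bash
python3 - <<'E'
from h import *
o=bot.get_obs();c=cam("wrist",o)
im=cv2.imread("pics/w2.png")
r=bot.outline_of("punch_grip","wrist")[0]["mask"]
b=np.where(r);print([ (y,np.where(r[y])[0].min(),np.where(r[y])[0].max()) for y in range(184,229,4)])
from scipy.optimize import minimize
def model(xy):
    m=np.zeros((400,640),np.uint8);th=np.linspace(0,2*np.pi,40)
    for z0,z1,rr in((60,128,8.8),(128,143,9.6)):
        P=[[xy[0]+rr*np.cos(t),xy[1]+rr*np.sin(t),z] for t in th for z in(z0,z1)]
        cv2.fillConvexPoly(m,cv2.convexHull((proj(c,P)*16).round().astype(np.int32)),1,shift=4)
    return m>0
best=max(((model((x,y))&r).sum()/(model((x,y))|r).sum(),x,y) for x in np.arange(450,466,1) for y in np.arange(-350,-334,1))
print(best)
x,y=best[1:]
d=np.array([x,y])-o['tool_pos'][:2];t=o['tcp_rot'][2]
print("dx,dy",d@[np.cos(t),np.sin(t)],d@[np.sin(t),-np.cos(t)])
# block top via outline
s=bot.outline_of("block_hole","wrist")
E
```

```text
[(184, np.int64(297), np.int64(305)), (188, np.int64(294), np.int64(309)), (192, np.int64(292), np.int64(309)), (196, np.int64(290), np.int64(309)), (200, np.int64(289), np.int64(308)), (204, np.int64(287), np.int64(307)), (208, np.int64(285), np.int64(307)), (212, np.int64(283), np.int64(306)), (216, np.int64(283), np.int64(306)), (220, np.int64(283), np.int64(305)), (224, np.int64(285), np.int64(303)), (228, np.int64(293), np.int64(297))]
(np.float64(0.9365591397849462), np.int64(461), np.int64(-341))
dx,dy -13.373131645660873 -21.862148738718087
```

```bash
python3 -m jog '[[-7,-11,20,0,0,0],[-6.4,-10.8,22,0,0,0],[0,0,22,0,0,0],[0,0,20,0,0,0],[0,0,0,0,0,0],[0,0,0,0,0,0]]'
python3 - <<'E'
from h import *
o=bot.get_obs();c=cam("wrist",o);print(o['tool_pos'])
im=bot.capture("wrist");cv2.imwrite("pics/w3.png",im[:,:,::-1])
rs=bot.outline_of("punch_grip","wrist");print(len(rs))
r=rs[0]["mask"];print(rs[0]["p"],rs[0]["pixel"],r.sum(),np.where(r)[0].min(),np.where(r)[0].max(),np.where(r)[1].min(),np.where(r)[1].max())
def model(xy):
    m=np.zeros((400,640),np.uint8);th=np.linspace(0,2*np.pi,40)
    for z0,z1,rr in((60,128,8.8),(128,143,9.6)):
        P=[[xy[0]+rr*np.cos(t),xy[1]+rr*np.sin(t),z] for t in th for z in(z0,z1)]
        cv2.fillConvexPoly(m,cv2.convexHull((proj(c,P)*16).round().astype(np.int32)),1,shift=4)
    return m>0
print(max(((model((x,y))&r).sum()/(model((x,y))|r).sum(),x,y) for x in np.arange(452,470,1) for y in np.arange(-350,-332,1)))
E
```

```text
time: 4.2
tool_pos: [460.8, -342.2, 155.1]
tcp_rot: [3.141, 0.0, 2.943]
contact_force: [0.4, 0.4, 0.5]
grip_width: 91.2
finger_force: 0.0
[ 460.83975473 -342.20189815  155.11897658]
2
0.91 [323.6, 225.0] 1736 188 254 305 338
(np.float64(0.9096163951655282), np.int64(460), np.int64(-342))
```

View pics/w3.png

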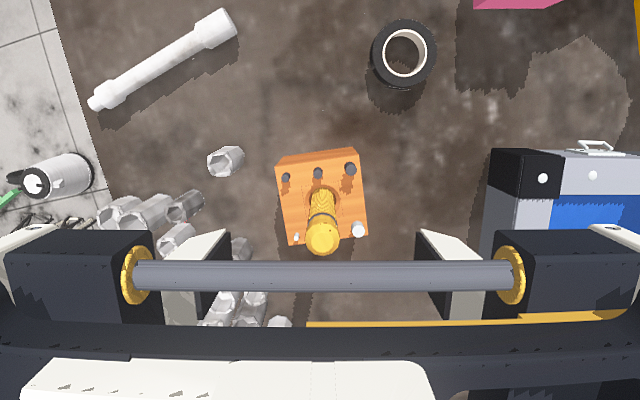

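The punch now shows midway between the fingers at (323,225), so I descend and grip.

```bash
python3 -m jog '[[0,0,23,0,0,0],[0,0,23,0,0,0],[0,0,23,0,0,0],[0,0,0,0,0,0],[0,0,0,0,0,0]]'; python3 -m jog '[[0,0,0,0,0,0],[0,0,0,0,0,0],[0,0,0,0,0,0],[0,0,0,0,0,0],[0,0,0,0,0,0],[0,0,0,0,0,0],[0,0,0,0,0,0],[0,0,0,0,0,0]]' 0
```

```text
time: 4.8
tool_pos: [460.9, -343.0, 86.9]
tcp_rot: [-3.141, 0.001, 2.942]
contact_force: [0.4, -0.4, 0.1]
grip_width: 91.5
finger_force: 0.0
time: 5.6
tool_pos: [460.3, -342.7, 85.6]
tcp_rot: [3.141, -0.0, 2.942]
contact_force: [0.0, 0.3, -0.2]
grip_width: 32.3
finger_force: 0.0
```

```bash
python3 -m jog '[[0,0,0,0,0,0],[0,0,0,0,0,0],[0,0,0,0,0,0],[0,0,0,0,0,0],[0,0,0,0,0,0]]' 0; python3 - <<'E'
from h import *
o=bot.get_obs();print(o['tool_pos'],o['tcp_rot'],o['contact_force'])
E
```

```text
time: 6.1
tool_pos: [460.4, -342.7, 85.7]
tcp_rot: [3.141, 0.0, 2.942]
contact_force: [-0.0, -0.0, -0.6]
grip_width: 17.2
finger_force: 28.6
[ 460.35453761 -342.66118084   85.66759411] [3.14146769e+00 8.54149630e-06 2.94175874e+00] [-0.04683683 -0.00798085 -0.6230922 ]
```

```bash
python3 -m jog '[[0,0,-15,0,0,0],[0,0,-25,0,0,0],[0,0,-25,0,0,0],[0,0,-15,0,0,0],[0,0,0,0,0,0]]'; python3 -m jog '[[-5,20,0,0,0,0],[-8,38,0,0,0,0],[-8,38,0,0,0,0],[-8,38,0,0,0,0],[-8,38,0,0,0,0],[-8,38,0,0,0,0],[-8,38,0,0,0,0],[-8,38,0,0,0,0],[-8,38,0,0,0,0],[-1.5,12.9,0,0,0,0],[0,0,15,0,0,0],[0,0,15,0,0,0]]'; python3 -m jog '[[0,0,0,0,0,0],[0,0,0,0,0,0],[0,0,0,0,0,0]]'
python3 - <<'E'
from h import *
o=bot.get_obs();print(o['tool_pos'],o['tcp_rot'],o['contact_force'],o['moment'])
im=bot.capture("wrist");cv2.imwrite("pics/w4.png",im[:,:,::-1])
c=cam("wrist",o)
print("tip px if axis ok",proj(c,[o['tool_pos']-[0,0,75.7]]), "below",proj(c,[[*o['tool_pos'][:2],48]]))
E
```

```text
time: 6.6
tool_pos: [461.2, -343.5, 167.8]
tcp_rot: [-3.139, 0.004, 2.942]
contact_force: [0.1, 0.1, -0.8]
grip_width: 17.2
finger_force: 28.6
time: 7.8
tool_pos: [596.0, -26.1, 134.4]
tcp_rot: [-3.141, -0.001, 2.943]
contact_force: [0.6, -0.1, -1.5]
grip_width: 17.1
finger_force: 28.6
time: 8.1
tool_pos: [596.6, -27.0, 136.2]
tcp_rot: [3.142, 0.001, 2.941]
contact_force: [0.1, 0.4, -1.4]
grip_width: 17.4
finger_force: 28.6
[596.59074436 -26.97421493 136.2152627 ] [3.14154876e+00 8.53975529e-04 2.94120191e+00] [ 0.11888512  0.38647563 -1.36974112] [-0.00813291 -0.0435353  -0.0377363 ]
tip px if axis ok [[322.46492116 206.63352127]] below [[322.47413737 201.97749101]]
```

View pics/w4.png

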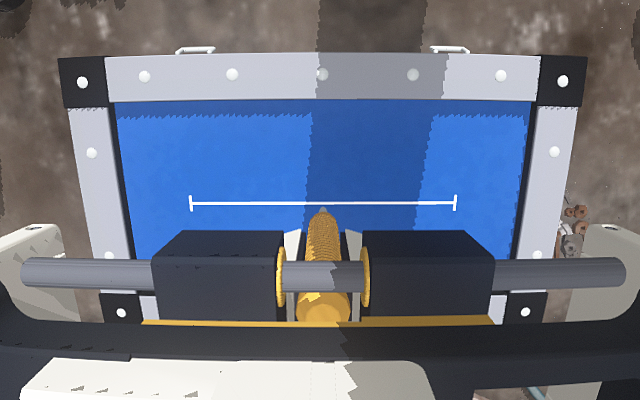

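The wrist picture shows the punch's tip at (322,206), just above the line, which runs along row ~203 from (191,203) to (455,203).

```bash
python3 - <<'E'
from h import *
o=bot.get_obs();c=cam("wrist",o)
im=cv2.imread("pics/w4.png").astype(int)
for cc in((193,240),(240,305),(340,400),(400,452)):
    seg=im[196:212,cc[0]+4:cc[1]-2].min(2).mean(1)-im[196:212].min();w=seg-np.median(seg);w[w<10]=0
    row=(w*np.arange(196,212)).sum()/w.sum();P=onz(c,(sum(cc)/2,row),48)
    d=P-o['tool_pos'];t=o['tcp_rot'][2];print(row,d@[np.cos(t),np.sin(t),0],d@[np.sin(t),-np.cos(t),0])
for x in(191,455):
    d=onz(c,(x,203),48)-o['tool_pos'];print(d@[np.sin(t),-np.cos(t),0])
g=im[198:216,310:336];print(g[:,:,2]-g[:,:,0])
E
python3 -m jog '[[0,0,6,0,0,0],[0,0,4,0,0,0],[0,0,0,0,0,0],[0,0,0,0,0,0]]'
```

```text
202.94737684581216 -0.8692695802973824 -80.39339391173489
202.79824584301335 -0.7375145369356322 -37.696253823412434
202.50711579809567 -0.5195076938798531 35.83547645171238
202.35304513802978 -0.4228104255764133 78.46928017839743
-100.13654021573024
100.94889519584368
[[-120 -119 -119 -117 -120 -120 -117 -115 -117 -118 -119 -119 -120 -121
  -121 -118 -117 -118 -118 -117 -117 -119 -118 -117 -118 -117]
 [-120 -120 -120 -120 -122 -124 -120 -119 -120 -119 -119 -119 -117 -118
  -123 -119 -117 -118 -118 -118 -119 -117 -118 -118 -119 -119]
 [-128 -127 -126 -127 -125 -127 -128 -128 -126 -126 -127 -127 -126 -126
  -126 -127 -126 -127 -124 -128 -128 -127 -127 -127 -125 -127]
 [ -86  -85  -90  -88  -86  -88  -88  -89  -87  -86  -90  -89  -88  -87
   -88  -87  -89  -88  -89  -89  -90  -87  -87  -85  -86  -86]
 [  -5   -7   -7   -6   -8   -8   -8   -8   -9   -7   -9  -10  -11  -10
    -8  -10   -9   -9   -8   -7   -8   -9   -7   -6   -6   -4]
 [   7    7    7    8    8    8    8    8    8    8    9    8    8    9
     8    8    8    8    9    7    7    7    8    7   11   10]
 [ -33  -32  -31  -3
[... 1041 characters left out ...]
15 -119 -114 -116]
 [-118 -115 -120 -121 -122 -128 -138 -107  -52    6   49   65   81   68
    66   50   37   11  -59 -104 -127 -125 -121 -117 -117 -118]
 [-119 -115 -118 -121 -133  -99  -57   10   70   85   79   74   72   72
    73   75   82   91   67    3  -77 -125 -122 -119 -119 -114]
 [-119 -119 -122 -134  -81   11   81   89   76   71   90   72   87   87
    83   82   74   71   79   92   41  -73 -127 -126 -119 -117]
 [-117 -120 -132  -81   37   80   76   87   73   80   95   77  103  100
    86   91   79   86   89   90   88   36  -77 -129 -123 -121]]
time: 8.55
tool_pos: [596.2, -26.5, 125.5]
tcp_rot: [3.142, -0.0, 2.942]
contact_force: [0.7, 0.1, -1.8]
grip_width: 16.5
finger_force: 28.6
```

```bash
cat > avg.py <<'E'
from plant import bot
import numpy as np
L=[]
for i in range(4):
    o=bot.get_obs();L.append([*o['tool_pos'],*o['contact_force'],*o['tcp_rot']]);bot.capture("wrist")
print("AVG",np.mean(L,0).round(3)[:6],o['time'])
E
python3 avg.py; python3 -m jog '[[-0.6,0.4,1,0,0,0],[0,0,1,0,0,0],[0,0,0,0,0,0],[0,0,0,0,0,0]]';python3 avg.py;python3 -m jog '[[0,0,1,0,0,0],[0,0,0,0,0,0],[0,0,0,0,0,0]]';python3 avg.py
```

```text
AVG [ 5.96359e+02 -2.64580e+01  1.25742e+02 -2.40000e-02  5.20000e-02
 -1.13100e+00] 8.7
time: 9.15
tool_pos: [597.0, -26.2, 123.7]
tcp_rot: [3.141, 0.0, 2.942]
contact_force: [-0.2, -1.0, -1.7]
grip_width: 17.4
finger_force: 28.6
AVG [ 5.97024e+02 -2.61910e+01  1.23740e+02 -9.00000e-03 -2.12000e-01
 -8.41000e-01] 9.3
time: 9.65
tool_pos: [597.2, -26.2, 123.1]
tcp_rot: [3.141, 0.001, 2.942]
contact_force: [0.1, 0.9, 2.0]
grip_width: 17.0
finger_force: 28.5
AVG [ 5.97145e+02 -2.62100e+01  1.23051e+02 -2.85000e-01  3.73000e-01
  2.44400e+00] 9.8
```

```bash
python3 -m jog '[[0,0,0.5,0,0,0],[0,0,0,0,0,0],[0,0,0,0,0,0]]'|sed -n 2,4p;python3 avg.py; python3 -m jog '[[0,0,-3.5,0,0,0],[0,25,0,0,0,0],[0,0,1.5,0,0,0],[0,0,0,0,0,0],[0,0,0,0,0,0]]' |sed -n 2,4p;python3 avg.py; python3 -m jog '[[0,0,1,0,0,0],[0,0,0,0,0,0],[0,0,0,0,0,0]]' |sed -n 2,4p;python3 avg.py
```

```text
tool_pos: [597.3, -26.2, 122.8]
tcp_rot: [3.142, 0.001, 2.942]
contact_force: [-1.3, 0.3, 5.9]
AVG [ 5.97258e+02 -2.62310e+01  1.22789e+02 -3.88000e-01  5.67000e-01
  5.05300e+00] 10.3
tool_pos: [601.6, -2.1, 123.8]
tcp_rot: [-3.141, -0.001, 2.942]
contact_force: [0.0, -0.2, -1.3]
AVG [ 6.01744e+02 -2.19600e+00  1.23965e+02 -6.60000e-02  1.00000e-02
 -1.42200e+00] 11.0
tool_pos: [602.0, -2.0, 123.4]
tcp_rot: [-3.141, 0.0, 2.942]
contact_force: [-0.4, -1.6, -0.3]
AVG [ 6.02005e+02 -1.89500e+00  1.23340e+02  1.66000e-01 -9.58000e-01
  0.00000e+00] 11.5
```

```bash
python3 -m jog '[[0,0,0.7,0,0,0],[0,0,0,0,0,0],[0,0,0,0,0,0]]' |sed -n 2,4p;python3 avg.py; python3 -m jog '[[0,0,-3,0,0,0],[0,-25,0,0,0,0],[0,-25,0,0,0,0],[0,0,2.5,0,0,0],[0,0,0,0,0,0],[0,0,0,0,0,0]]' |sed -n 2,4p;python3 avg.py; python3 -m jog '[[0,0,0.6,0,0,0],[0,0,0,0,0,0],[0,0,0,0,0,0]]' |sed -n 2,4p;python3 avg.py
```

```text
tool_pos: [602.2, -1.8, 122.9]
tcp_rot: [-3.142, 0.001, 2.942]
contact_force: [-0.8, -0.7, 3.9]
AVG [602.153  -1.789 122.91   -0.722  -0.941   4.098] 12.0
tool_pos: [592.1, -50.3, 123.0]
tcp_rot: [3.141, -0.0, 2.942]
contact_force: [-0.5, -1.1, 1.2]
AVG [ 5.92157e+02 -5.00080e+01  1.23016e+02  3.40000e-01 -1.20200e+00
  5.79000e-01] 12.8
tool_pos: [592.2, -50.3, 122.6]
tcp_rot: [3.141, 0.0, 2.942]
contact_force: [-1.2, 0.7, 3.7]
AVG [ 5.92171e+02 -5.03360e+01  1.22610e+02 -7.56000e-01  5.37000e-01
  3.39800e+00] 13.3
```

```bash
sed -i 's/range(4)/range(6)/' avg.py; python3 -m jog '[[0,0,-3,0,0,0],[0,25,0,0,0,0],[0,25,0,0,0,0],[0,25,0,0,0,0],[0,0,2.2,0,0,0],[0,0,0,0,0,0],[0,0,0,0,0,0]]' |sed -n 2,4p;python3 avg.py; python3 -m jog '[[0,0,0.6,0,0,0],[0,0,0,0,0,0],[0,0,0,0,0,0]]' |sed -n 2,4p;python3 avg.py;  python3 -m jog '[[0,0,-3,0,0,0],[0,-37.5,0,0,0,0],[0,0,2.4,0,0,0],[0,0,0,0,0,0],[0,0,0,0,0,0]]' |sed -n 2,4p;python3 avg.py; python3 -m jog '[[0,0,0.4,0,0,0],[0,0,0,0,0,0],[0,0,0,0,0,0]]' |sed -n 2,4p;python3 avg.py
```

```text
tool_pos: [606.7, 22.3, 123.1]
tcp_rot: [-3.142, -0.0, 2.942]
contact_force: [0.1, 0.8, -0.3]
AVG [ 6.06740e+02  2.19770e+01  1.23182e+02 -1.61000e-01  7.19000e-01
 -2.37000e-01] 14.3
tool_pos: [606.9, 22.4, 122.8]
tcp_rot: [-3.141, 0.0, 2.942]
contact_force: [-1.9, -1.0, 1.5]
AVG [606.93   22.487 122.762  -1.036  -1.344   2.094] 14.9
tool_pos: [599.7, -13.5, 123.3]
tcp_rot: [3.141, 0.0, 2.942]
contact_force: [0.2, -1.0, -0.2]
AVG [ 5.99660e+02 -1.33140e+01  1.23285e+02 -6.00000e-03 -1.01200e+00
  4.60000e-02] 15.7
tool_pos: [599.6, -13.6, 123.1]
tcp_rot: [3.141, 0.0, 2.942]
contact_force: [-0.0, 0.5, 3.4]
AVG [ 5.99629e+02 -1.37160e+01  1.23028e+02  1.22000e-01  6.13000e-01
  3.27600e+00] 16.3
```

```bash
sed -i 's/range(6)/range(10)/' avg.py; python3 -m jog '[[0,0,-3,0,0,0],[0,26,0,0,0,0],[0,26,0,0,0,0],[0,26.5,0,0,0,0],[0,0,2.5,0,0,0],[0,0,1,0,0,0],[0,0,0.5,0,0,0],[0,0,0,0,0,0],[0,0,0,0,0,0],[0,0,0,0,0,0]]' |sed -n 2,4p;python3 avg.py; python3 -m jog '[[0,0,0.6,0,0,0],[0,0,0,0,0,0],[0,0,0,0,0,0]]' |sed -n 2,4p;python3 avg.py;  python3 -m jog '[[0,0,-4,0,0,0],[0,-40,0,0,0,0],[0,-40,0,0,0,0],[0,-40,0,0,0,0],[0,-40,0,0,0,0],[0,0,2.4,0,0,0],[0,0,1,0,0,0],[0,0,0,0,0,0],[0,0,0,0,0,0],[0,0,0,0,0,0]]' |sed -n 2,4p;python3 avg.py; python3 -m jog '[[0,0,0.6,0,0,0],[0,0,0,0,0,0],[0,0,0,0,0,0]]' |sed -n 2,4p;python3 avg.py
```

```text
tool_pos: [615.0, 62.3, 121.9]
tcp_rot: [-3.141, -0.0, 2.941]
contact_force: [-0.9, 0.5, 1.1]
AVG [ 6.14993e+02  6.25230e+01  1.21872e+02 -5.08000e-01 -2.32000e-01
  1.54900e+00] 17.8
tool_pos: [615.1, 62.8, 121.3]
tcp_rot: [-3.141, 0.0, 2.942]
contact_force: [-1.4, -0.6, 2.2]
AVG [615.07   62.885 121.281  -0.927  -1.562   2.459] 18.6
tool_pos: [583.7, -92.7, 122.0]
tcp_rot: [3.141, 0.001, 2.943]
contact_force: [-0.2, -0.9, 0.9]
AVG [ 5.83555e+02 -9.30280e+01  1.21924e+02  2.00000e-03  3.09000e-01
  1.30100e+00] 20.1
tool_pos: [583.4, -93.7, 121.3]
tcp_rot: [3.141, 0.0, 2.942]
contact_force: [0.9, 2.1, 2.4]
AVG [583.353 -93.731 121.271   0.838   2.469   2.454] 20.9
```

```bash
python3 -m jog '[[0,0,-4,0,0,0],[0,27,0,0,0,0],[0,27,0,0,0,0],[0,26.7,0,0,0,0],[0,0,1,0,0,0],[0,0,0,0,0,0],[0,0,0,0,0,0],[0,0,0,0,0,0]]' |sed -n 2,4p
python3 - <<'E'
from h import *
o=bot.get_obs();print(o['tool_pos'])
im=bot.capture("wrist");c=cam("wrist",o)
cv2.imwrite("pics/w5.png",cv2.resize(im[170:240,270:370,::-1],None,fx=7,fy=7,interpolation=cv2.INTER_NEAREST))
print(proj(c,[o['tool_pos']-[0,0,75.5],[*o['tool_pos'][:2],48]]))
E
```

```text
tool_pos: [599.1, -15.9, 124.1]
tcp_rot: [-3.141, -0.0, 2.941]
contact_force: [-0.2, 0.0, -1.9]
[599.07079403 -15.87814714 124.10421291]
[[322.51498038 206.8384466 ]
 [322.51572534 206.60344355]]
```

View pics/w5.png

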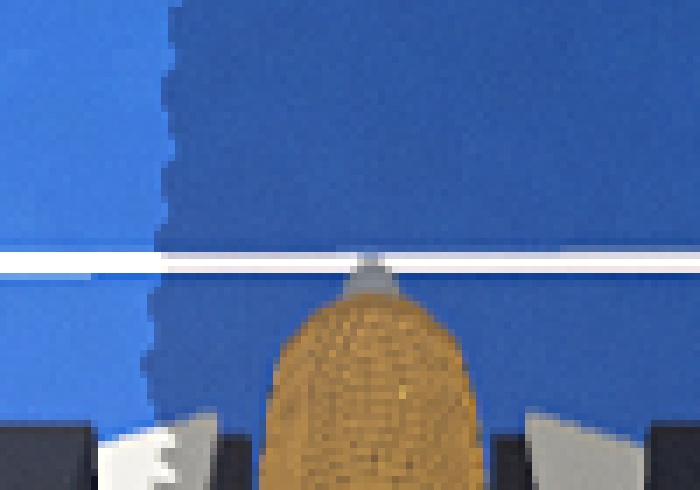

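The crop shows the tip's silhouette top at about row 206.2 while the line is centred on row 207; since the tip's ball has a radius of 3.6 px, its contact point sits about 1 mm too far to -x of the tool. I fit the ball numerically.

```bash
python3 - <<'E'
from h import *
o=bot.get_obs();im=bot.capture("wrist").astype(int);c=cam("wrist",o)
t=o['tcp_rot'][2];xt=np.array([np.cos(t),np.sin(t),0])
print((im[203:214,314:332,2]-im[203:214,314:332,0]))
print((im[203:214,340,2]-im[203:214,340,0]))
Rm,p=c[2],c[3]
for off in(0,-1,-2):
    C=o['tool_pos']+xt*off-[0,0,73.2]
    S=np.random.default_rng(0).normal(size=(4000,3));S/=np.linalg.norm(S,axis=1)[:,None]
    q=proj(c,C+2.5*S);tip=proj(c,[C-[0,0,2.5+.5]])[0]
    print(off,"top row",q[:,1].min(),"width",np.ptp(q[:,0]),"contact row on cover",tip,"1mm=",(proj(c,[C+xt])-proj(c,[C]))[0])
E
```

```text
[[114 113 113 112 115 115 115 114 115 115 114 116 114 115 113 116 115 115]
 [119 119 121 118 120 122 120 121 119 122 123 120 121 123 121 120 120 122]
 [115 114 113  93  89  91  89  90  90  88  86  87  89  89  89  92  91  91]
 [ 18  19  19   9   8  10   6  20  31  35  17   9   8   8   8   7   7   8]
 [ -3  -2  -3  -3  -3   0  -4  -6  -1   2  -7  -9   0  -1  -3  -3  -4  -4]
 [ -5  -6  -9  -6  -5  -1  -1  10  12  10  13   1  -4  -1  -3  -6  -5  -7]
 [131 129 131 133 140  93  17  10  15  14  11   6  63 126 134 131 132 131]
 [114 113 115 120 120  33  11  16  18  16  15  10  35 111 121 118 115 116]
 [111 116 117 125 109  21   0  -6 -12  -6  -7  -4  -3  84 123 122 115 113]
 [115 120 128  98  47 -11 -46 -65 -85 -71 -67 -52 -40 -15  56 102 124 118]
 [125  93  49 -11 -69 -85 -81 -72 -72 -74 -73 -76 -82 -91 -68  -3  76 119]]
[114 123  90   7  -6  31 126 115 113 111 113]
0 top row 204.2018299092917 width 7.046604969063935 contact row on cover [322.49856723 206.54691415] 1mm= [-3.76132757e-04 -1.35422077e+00]
-1 top row 205.55650446235313 width 7.039069778710314 contact row on cover [322.49893473 207.88348973] 1mm= [-3.75724214e-04 -1.35130569e+00]
-2 top row 206.90828170181166 width 7.0315348308806165 contact row on cover [322.49930184 209.21722422] 1mm= [-3.75313231e-04 -1.34839087e+00]
```

```bash
python3 -m jog '[[0.9,0,0,0,0,0],[0,0,1,0,0,0],[0,0,1,0,0,0],[0,0,1,0,0,0],[0,0,1,0,0,0],[0,0,1,0,0,0],[0,0,0,0,0,0],[0,0,0,0,0,0],[0,0,0,0,0,0]]' |sed -n 2,6p
```

```text
tool_pos: [598.9, -14.8, 121.0]
tcp_rot: [-3.141, 0.002, 2.942]
contact_force: [-3.4, -0.4, 9.2]
grip_width: 17.2
finger_force: 28.7
```

```bash
python3 -m jog '[[0,0,1,0,0,0],[0,0,1,0,0,0],[0,0,1,0,0,0],[0,0,1,0,0,0],[0,0,1,0,0,0],[0,0,0,0,0,0],[0,0,0,0,0,0]]' |sed -n 2,6p
```

```text
tool_pos: [599.1, -14.9, 116.7]
tcp_rot: [-3.141, 0.003, 2.942]
contact_force: [-3.3, -0.6, 13.7]
grip_width: 17.2
finger_force: 28.7
```

```bash
python3 -m jog '[[0,0,1,0,0,0],[0,0,1,0,0,0],[0,0,0.8,0,0,0],[0,0,0,0,0,0],[0,0,0,0,0,0]]' |sed -n 2,6p; python3 avg.py
```

```text
tool_pos: [599.2, -14.9, 114.2]
tcp_rot: [-3.141, 0.003, 2.942]
contact_force: [-4.8, -0.6, 16.3]
grip_width: 17.2
finger_force: 28.7
AVG [ 5.99164e+02 -1.49100e+01  1.14252e+02 -4.38000e+00 -4.73000e-01
  1.59910e+01] 24.4
```

```bash
python3 -m jog '[[0,0,0.6,0,0,0],[0,0,0,0,0,0],[0,0,0,0,0,0]]' |sed -n 2,4p; python3 -m jog '[[0,0,-3,0,0,0],[0,0,-4,0,0,0],[0,0,-4,0,0,0],[0,0,0,0,0,0],[0,0,0,0,0,0]]'|sed -n 2,4p
python3 - <<'E'
from h import *
o=bot.get_obs();im=bot.capture("wrist").astype(int);print(o['tool_pos'],o['tcp_rot'])
print((im[196:214,316:330,2]-im[196:214,316:330,0]))
print((im[196:214,345,2]-im[196:214,345,0]))
E
```

```text
tool_pos: [599.2, -14.9, 113.7]
tcp_rot: [-3.141, 0.003, 2.942]
contact_force: [-4.1, -0.8, 17.1]
tool_pos: [599.2, -14.7, 122.7]
tcp_rot: [3.141, 0.002, 2.942]
contact_force: [-0.8, -0.5, 7.9]
[599.20751621 -14.6873377  122.74647719] [3.14145254e+00 2.46738479e-03 2.94186303e+00]
[[116 112 114 116 116 115 110 112 111 111 113 112 113 116]
 [117 112 113 114 114 114 113 113 114 114 114 115 113 116]
 [117 114 113 114 115 116 115 114 115 116 116 115 114 114]
 [116 114 113 112 112 116 112 112 114 114 114 114 114 114]
 [115 113 112 114 113 113 114 113 114 115 112 115 113 116]
 [114 113 114 113 113 112 115 114 112 115 112 114 116 118]
 [114 113 114 111 112 115 113 112 112 114 115 115 113 115]
 [112 112 114 113 114 114 114 114 112 115 113 114 112 115]
 [115 117 117 116 115 115 114 113 114 116 117 116 117 115]
 [129 128 127 129 126 125 126 127 125 127 128 128 129 128]
 [ 24  23  24  24  22  42  60  61  44  19  17  16  14  17]
 [ -6  -6  -5  -2 -15  -8   1  -1  -9  -6   0  -1  -1  -2]
 [ -8  -7  -3  -5   4  10  12  11  12  -2  -3  -4  -5  -7]
 [108 107 117  71  18  14  13  14  13   7  65 106 111 110]
 [121 123 122  36  13  15  11  18  15  11  35 116 126 118]
 [120 125 100   7  -2 -11 -31 -15  -6 -11  -7  83 126 121]
 [113  96  25 -44 -52 -80 -86 -85 -70 -69 -44 -12  54 102]
 [ 20 -17 -81 -83 -78 -71 -80 -74 -71 -76 -78 -88 -68  -4]]
[116 118 116 113 114 116 115 115 115 127  17  -2  -5 107 118 111 110 112]
```

```bash
python3 -m jog '[[0,0,-10,0,0,0],[0,0,-20,0,0,0],[0,0,-15,0,0,0],[7,-35,0,0,0,0],[8,-39,0,0,0,0],[8,-39,0,0,0,0],[8,-39,0,0,0,0],[8,-39,0,0,0,0],[8,-39,0,0,0,0],[8,-39,0,0,0,0],[8,-39,0,0,0,0],[8,-39,0,0,0,0]]' |sed -n 1,4p; python3 -m jog '[[0,0,0,0,0,0],[0,0,0,0,0,0],[0,0,0,0,0,0]]' |sed -n 2,4p
python3 - <<'E'
from h import *
o=bot.get_obs();c=cam("wrist",o)
d=np.array([460.35,-342.66])-o['tool_pos'][:2];t=o['tcp_rot'][2];print(o['tool_pos'],o['tcp_rot'],d@[np.cos(t),np.sin(t)],d@[np.sin(t),-np.cos(t)])
im=bot.capture("wrist");cv2.imwrite("pics/w6.png",cv2.resize(im[120:260,230:430,::-1],None,fx=4,fy=4,interpolation=cv2.INTER_CUBIC))
E
```

```text
time: 26.5
tool_pos: [459.0, -341.7, 166.6]
tcp_rot: [3.141, -0.001, 2.942]
contact_force: [1.0, -0.6, -1.7]
tool_pos: [460.2, -339.5, 166.6]
tcp_rot: [3.141, -0.001, 2.942]
contact_force: [0.6, -0.1, -1.1]
[ 460.18960225 -339.54948991  166.55395709] [ 3.14056609e+00 -5.73991000e-04  2.94234698e+00] -0.7728876786692501 -3.0172247322200314
```

View pics/w6.png

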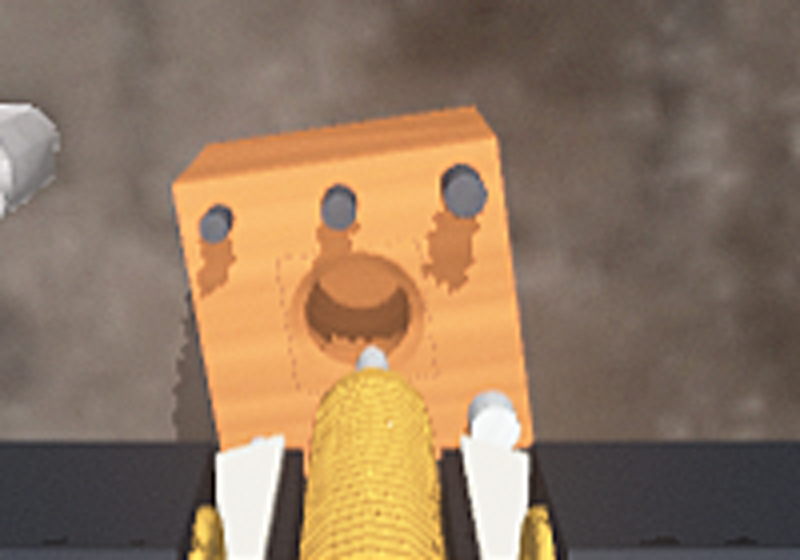

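The hole's mouth is centred at about crop (360,309), i.e. pixel (320,197), with the tip just above it at (323,207); it needs about 3 mm of correction to the left (-y of the tool).

```bash
python3 - <<'E'
from h import *
o=bot.get_obs();c=cam("wrist",o);t=o['tcp_rot'][2]
H=onz(c,(320,197),60);d=H-o['tool_pos'];print(H,d@[np.cos(t),np.sin(t),0],d@[np.sin(t),-np.cos(t),0],proj(c,[o['tool_pos']-[0,0,75.7]]))
E
python3 -m jog '[[-0.5,-3,5,0,0,0],[0,0,8,0,0,0],[0,0,8,0,0,0],[0,0,0,0,0,0],[0,0,0,0,0,0]]' |sed -n 1,4p
```

```text
[ 460.80540351 -341.41893923   60.        ] -0.8103006404609414 -1.9266985627526614 [[322.39037773 206.76024918]]
time: 27.35
tool_pos: [459.8, -343.3, 145.3]
tcp_rot: [3.141, -0.001, 2.942]
contact_force: [0.7, -0.1, -1.3]
```

```bash
python3 avg.py; python3 -m jog '[[-0.3,0.3,8,0,0,0],[0,0,8,0,0,0],[0,0,8,0,0,0],[0,0,0,0,0,0],[0,0,0,0,0,0]]' |sed -n 1,4p
```

```text
AVG [ 4.59948e+02 -3.43644e+02  1.45927e+02  1.52000e-01 -3.44000e-01
 -1.18200e+00] 27.8
time: 28.35
tool_pos: [460.1, -343.2, 121.3]
tcp_rot: [3.141, -0.001, 2.942]
contact_force: [-0.6, -0.9, -0.7]
```

```bash
python3 -m jog '[[0,0.4,5,0,0,0],[0,0,5,0,0,0],[0,0,5,0,0,0],[0,0,0,0,0,0]]' |sed -n 1,4p;  python3 -m jog '[[0,0,5,0,0,0],[0,0,5,0,0,0],[0,0,5,0,0,0],[0,0,0,0,0,0]]' |sed -n 1,4p
```

```text
time: 28.75
tool_pos: [459.9, -342.6, 105.9]
tcp_rot: [3.141, -0.001, 2.942]
contact_force: [-0.6, 0.8, -1.5]
time: 29.15
tool_pos: [459.9, -342.6, 90.9]
tcp_rot: [3.141, -0.001, 2.942]
contact_force: [0.1, -0.3, -1.2]
```

Sliding in freely; the last 5 mm to the bottom (seat at TCP z ≈ 85.7).

```bash
python3 -m jog '[[0,0,3,0,0,0],[0,0,2,0,0,0],[0,0,0.5,0,0,0],[0,0,0,0,0,0],[0,0,0,0,0,0]]' |sed -n 1,4p; python3 avg.py
```

```text
time: 29.65
tool_pos: [460.4, -343.0, 86.4]
tcp_rot: [3.142, 0.0, 2.942]
contact_force: [-0.4, 0.1, -1.3]
AVG [ 4.60343e+02 -3.42993e+02  8.63730e+01  4.60000e-02 -1.12000e-01
 -1.26000e+00] 30.1
```

```bash
python3 -m jog '[[0,0,0.6,0,0,0],[0,0,0.3,0,0,0],[0,0,0,0,0,0],[0,0,0,0,0,0]]' |sed -n 1,4p; python3 avg.py
```

```text
time: 30.55
tool_pos: [460.4, -343.0, 85.6]
tcp_rot: [-3.142, 0.0, 2.942]
contact_force: [-0.2, 0.2, 0.3]
AVG [ 4.60385e+02 -3.43039e+02  8.55230e+01  1.00000e-02  2.30000e-01
  1.14600e+00] 31.0
```

Bottom contact felt. I release and rise.

```bash
python3 -m jog '[[0,0,0,0,0,0],[0,0,0,0,0,0],[0,0,0,0,0,0],[0,0,0,0,0,0],[0,0,0,0,0,0],[0,0,0,0,0,0],[0,0,0,0,0,0],[0,0,0,0,0,0],[0,0,0,0,0,0],[0,0,0,0,0,0],[0,0,0,0,0,0]]' 80|sed -n 1,6p;  python3 -m jog '[[0,0,-10,0,0,0],[0,0,-25,0,0,0],[0,0,-30,0,0,0],[0,0,-30,0,0,0],[0,0,-30,0,0,0],[0,0,-30,0,0,0],[0,0,0,0,0,0],[0,0,0,0,0,0]]'
python3 - <<'E'
from h import *
o=bot.get_obs();im=bot.capture("wrist");cv2.imwrite("pics/w7.png",im[:,:,::-1])
E
```

```text
time: 32.15
tool_pos: [460.3, -343.0, 85.4]
tcp_rot: [3.142, -0.0, 2.942]
contact_force: [-0.0, 0.2, 0.9]
grip_width: 73.4
finger_force: 0.0
time: 32.95
tool_pos: [460.4, -343.0, 241.4]
tcp_rot: [-3.141, 0.002, 2.942]
contact_force: [1.1, -0.1, 0.1]
grip_width: 73.3
finger_force: 0.0
```

View pics/w7.png

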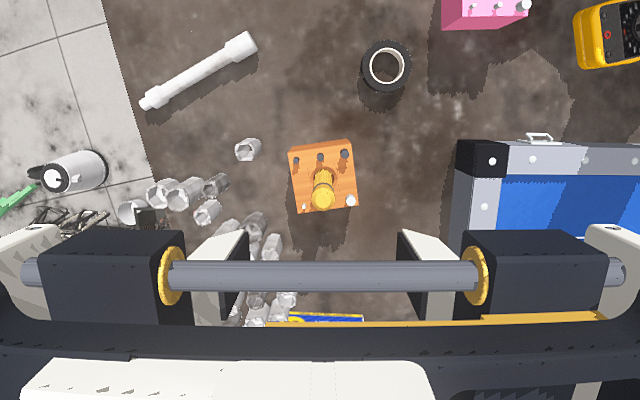

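The punch stands upright in the wooden block at (323,190), the gripper is clear, and nothing else has moved.

```bash
python3 -c "from plant import bot; print(bot.close_job())"
```

```text
the job is handed in; nothing more can be done
None
```

The job is handed in: I pressed the punch about 9 mm into the cover (about 18 N, past the 7 mm strike point) roughly 12 mm along the line from its middle, where my presses put the rib, and stood it back fully down in the wooden block; the tip was about 0.7 mm off the line's centre, and handing in returned no verdict.

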